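# Lay out a small memorial on its base slab

## Task

Set up the small memorial on the sandstone slab for the customer to see: stand the grey granite plinth midway between the red and black end stones, its long side parallel to the slab's long side, and the lantern centred on top of the plinth. Stand the green vase on the line between the two end stones, in the middle of the gap between the plinth and the red stone, and put the marble rose in front of the middle of the plinth, clear of it and wholly on the slab (the front is the side with the brass strip). Everything stands upright on its foot; never tip the lantern over on the way, and leave the brush and chisel where they lie.

Things in the scene. Friction and masses are not known exactly. Their poses are not given: they have to be found in the camera images.
- slab: Fixed cream sandstone base slab lying on the bench, 230 mm deep (its x) x 340 mm long (its y) x 30 mm thick. Origin: centre of its underside; its top face is 30 mm above the origin. A thin flush brass strip runs along its front long edge, on its own -x side (the side nearer the robot); +y is along its length to the left as seen from the robot.
- red_stone: Small dark-red granite end stone, fixed on the slab near one end of its length (either end), 36 x 36 mm, 58 mm tall, square to the slab. Origin: centre of its underside, which lies on the slab's top on the slab's long centre line, 145 mm from the slab's centre.
- black_stone: Small black granite end stone, same size and shape as the red one, fixed on the slab at the opposite end, 145 mm from the slab's centre; the slab's centre is midway between the two. Origin: centre of its underside.
- plinth: Loose plain grey granite block, 56 mm (its x) x 80 mm (its y) x 45 mm high, about 0.5 kg. Origin: centre of its underside; z up; stands flat on the bench at any yaw within 40 degrees of square.
- lantern: Loose upright grave lantern, brass foot and cap with an amber glass barrel and thin brass bars, 77 mm tall, round, about 0.25 kg. Foot 44 mm across up to 8 mm height; barrel about 40 mm across over the bars (37 mm glass) from 12 to 58 mm height, the place to grip it; cap 44 mm across from 58 to 62 mm, tapering to a ball on top. Origin: centre of its underside, z up the axis.
- vase: Loose upright open green enamelled metal vase, round, 74 mm tall, about 0.2 kg; 42 mm across from the foot to 62 mm height, flaring to 50 mm at the rim, wall 3 mm. Origin: centre of its underside, z up the axis.
- rose: Loose carved white marble rose, a round rosette 48 mm across with straight sides up to 22 mm height and petals above, 39 mm tall, about 0.14 kg. Origin: centre of its underside, z up the axis.
- brush: Bystander: a mason's dusting brush with a pale wooden handle and a dark bristle head, 160 mm long, 36 mm wide, 24 mm high, lying on the bench near the slab's far corner on the robot's left. Origin: bench height, middle of its length, x towards the bristles. Leave it alone.
- chisel: Bystander: a 195 mm steel flat chisel, 16 mm thick, lying on the bench near the slab's far corner on the robot's right. Origin: bench height, near the middle of its length, x towards the blade. Leave it alone.

How it is judged (in metres and radians):
At the end, for the whole second after the job is handed in: Plinth within 12 mm of the slab centre each way, square within 0.12 rad; lantern on it within 10 mm; vase within 15 mm of the end stones' line, 46.5-76.5 mm from red; rose 53-95 mm in front of that line, within 18 mm of plinth middle. All on their supports, upright within 0.1 rad, released, at rest (x of plinth in the frame of slab between -0.012 and 0.012 m and y of plinth in the frame of slab between -0.012 and 0.012 m and z of plinth in the frame of slab between 0.024 and 0.036 m and angle between the x axis of plinth and the x axis of slab, either way round below 0.12 rad and angle between each of plinth, lantern, vase, rose's own z axis and vertical below 0.1 rad and linear speed of each of plinth, lantern, vase, rose below 0.01 m/s and angular speed of each of plinth, lantern, vase, rose below 0.1 rad/s and horizontal distance between lantern and plinth below 0.01 m and z of lantern in the frame of plinth between 0.039 and 0.051 m and x of vase in the frame of slab between -0.015 and 0.015 m and horizontal distance between vase and red_stone between 0.0465 and 0.0765 m and z of vase in the frame of slab between 0.024 and 0.036 m and x of rose in the frame of slab between -0.095 and -0.053 m and y of rose in the frame of plinth between -0.018 and 0.018 m and z of rose in the frame of slab between 0.024 and 0.036 m); the robot touches nothing.
It fails at once if the lantern is tipped over (angle between lantern's own z axis and vertical above 0.6 rad).
It fails at once if the brush is disturbed (distance of brush from where it was at the start of the episode above 0.02 m).
It fails at once if the chisel is disturbed (distance of chisel from where it was at the start of the episode above 0.02 m).
It also fails if it takes over 112 s, if anything falls off the work surface, if the arm or the gripper's body presses on something with over 40 N, if the wrist force passes 120 N, or if a joint passes its speed limit or range.

## Robot

A 7-joint arm with a two-finger parallel gripper is mounted at the origin on the work surface. World frame = base frame: x ahead of the robot, y to its left, z up, the work surface at z = 0. Lengths are in m, angles in degrees, forces in N, time in s.
With the tool pointing down it reaches from about 0.425 to 1.025 m from the base axis. Payload 3.6 kg.
Tool frame: the origin (TCP) lies between the finger pads; the fingertips stand 8 mm ahead of it and the grasp point (between the pads) lies 11 mm behind it; z points along the fingers, y is the line along which they close (so a half turn about z gives the same grasp; the last joint's range is limited). The gripper opens to 85 mm and grips with 20 to 120 N. Pads are 22 mm wide; open, the fingers measure 114 mm over their backs; the gripper's body (76 mm by 85 mm) begins 54 mm behind the grasp point. The pads swing forward as they close: fully open they stand 13 mm farther back than shut.
Start: joints at [63.57, 33.873, 2.773, 92.16, -1.908, 54.013, -1.931], TCP at [0.261, -0.677, 0.217] pointing down, gripper open.
Joint ranges: [-153.93, 153.93], [-27.13, 128.08], [-72.61, 78.16], [10.71, 143.7], [-87.88, 267.88], [4.46, 118.87], [-176.78, 176.78]. Speed limits (degrees/s): [147.25, 147.25, 180, 180, 180, 180, 180].

## Interface

Orientations are given as [roll, pitch, yaw] about the fixed x, y, z axes, in that order (R = Rz(yaw) Ry(pitch) Rx(roll)).
In Python, from station import * gives the robot as it stands.
- The arm moves only by the tool play_rows, never from a script. Its argument "plan" is a list of rows, each an object of numbers: "fingers": the finger opening in mm, from 0 to 85.4; "dx", "dy", "dz": the shift along the tool's x, y, z in units of 60 mm (1.0 is 60 mm); "ax", "ay", "az": the turn, a rotation vector about the tool's x, y, z in units of 6 degrees (1.0 is 6 degrees). A call has 1 to 20 rows; each row is the pose to reach, as a shift and turn from the pose commanded when the call began, along the tool's axes at that moment; what a row does not reach only later rows make up. A row lasts 1/8 s, in which the tool goes at most 62.5 mm and 10.7 degrees, less where a joint would pass 70% of its speed; a pose out of reach is approached as far as the arm can. A call with a gripper value outside its range is refused whole. The fingers move at their own pace and stop on an object; "force" is the grip in N (left out, the last holds). Time passes only in rows, so rows that repeat a pose let the fingers close. It gives the time, the measured TCP pose, the force, the opening and the grip force at its end, in the units of the state.
- observe(): the state, without advancing time (a new reading comes with each control period).
- snapshot(name): name is "scene" or "side" or "wrist"; returns (picture, depth): 420x560x3 uint8, red, green, blue; 420x560 float32, m along the optical axis (not along the pixel's ray), 0 where there is no reading.
- camera_params(name): a dict with "fx", "fy", "cx", "cy" (pixels), "pose" (4x4, takes a point from camera to world coordinates). Camera axes: x right, y up, looking along -z (the intrinsics and any distortion apply to the point x, -y, -z); pixel columns grow to the right and rows downward; lengths in m; the calibration is good to about 2 mm. A picture is of the moment at which its call begins: read the wrist's pose just before it. camera_params takes no time and is no camera call; for the wrist camera it gives the pose at the moment of the call.
- sign_off(): hands the job in; it is judged then, once.
The state is a dict: "clock": time; "joints": joint angles; "qvel": joint speeds; "effort": joint torques, N m; "ee_pos": TCP position; "orientation": TCP orientation; "contact_force": force on the tool from outside, world axes, zero at the start; "wrist_torque": the same for the moment, N m; "finger_gap": finger opening in m; "grasp_force": force on a finger pad.
Only numpy, scipy, OpenCV 4.12 (cv2) and the standard library are available. Lean on these libraries where they do the work, as an engineer would, in place of code of your own. Each camera call takes 0.05 s, during which the arm holds its last target. There are 200 camera calls.

## Working session

There is one attempt and no reset: what is moved stays moved. The work goes in short steps, Python scripts to look and compute and a tool call to move; the robot and the scene stay as the last step left them, time stands still between calls to the robot, and variables do not carry over. Pictures are saved under pics/ and viewed, at most 14 in all, crops included, and the job is handed in when it is done.

Besides the shell and the picture viewer there is one more tool, called after "Request:" as name([rows], argument=value, ...), one row to a line, values as JSON. play_rows: Moves the arm, as the interface text tells. Its arguments: {"type":"object","properties":{"plan":{"type":"array","items":{"type":"object","properties":{"fingers":{"type":"number"},"dx":{"type":"number"},"dy":{"type":"number"},"dz":{"type":"number"},"ax":{"type":"number"},"ay":{"type":"number"},"az":{"type":"number"}}}},"force":{"type":"number"}},"required":["plan"]}

```bash
mkdir -p pics; ls; python3 - <<'E'
from station import *
import cv2,numpy as np
print(observe())
for n in("scene","side"):
    p,d=snapshot(n); cv2.imwrite(f"pics/{n}0.png",p[:,:,::-1]); np.savez(f"{n}0.npz",p=p,d=d)
    print(camera_params(n))
print(camera_params("wrist"))
E
```

```text
pics
{'clock': 0.0, 'joints': array([63.57099268, 33.92459597,  2.76757183, 92.23587124, -1.9087671 ,
       54.00853758, -1.92977169]), 'qvel': array([-0.05693905, -0.06317543, -0.0930517 ,  0.00704886, -0.01782048,
        0.02736511,  0.02958644]), 'effort': array([-2.58436503e-04, -5.48694563e+01,  1.54689096e+00, -1.98125625e+01,
        9.43786057e-03,  8.61860201e-03, -2.20252565e-05]), 'ee_pos': array([ 0.26037376, -0.67574113,  0.21555876]), 'orientation': array([-1.79877289e+02,  6.42403312e-03,  2.10769311e+01]), 'contact_force': array([0.32374987, 0.47297066, 0.08136565]), 'wrist_torque': array([-0.00574335,  0.05045903,  0.00959943]), 'grasp_force': 0.0, 'finger_gap': 0.08541497471560433}
{'fx': 543.1999157323309, 'fy': 543.1999157323309, 'cx': 266.0114465114499, 'cy': 212.47166129682236, 'pose': array([[-0.68991928, -0.57472377,  0.44011813,  1.19562108],
       [ 0.72368862, -0.56181441,  0.40079839,  0.58908392],
       [ 0.01691635,  0.59502702,  0.80352765,  1.27090074],
       [ 0.        ,  0.        ,  0.        ,  1.        ]])}
{'fx': 499.6655666326157, 'fy': 499.6655666326157, 'cx': 280.98577412261983, 'cy': 204.6523964722266, 'pose': array([[-0.96892091,  0.16863667, -0.18098052,  0.33359891],
       [-0.24682406, -0.61045727,  0.75260867,  0.89922515],
       [ 0.01643654,  0.77388862,  0.6331084 ,  0.80305299],
       [ 0.        ,  0.        ,  0.        ,  1.        ]])}
{'fx': 376.25147402334505, 'fy': 376.25147402334505, 'cx': 278.6343603582062, 'cy': 206.600754588402, 'pose': array([[ 0.36000661,  0.9011769 ,  0.24140307,  0.32170306],
       [-0.93294656,  0.34842186,  0.09062517, -0.65259401],
       [-0.0024408 , -0.25784182,  0.96618406,  0.37417995],
       [ 0.        ,  0.        ,  0.        ,  1.        ]])}
```

View pics/scene0.png

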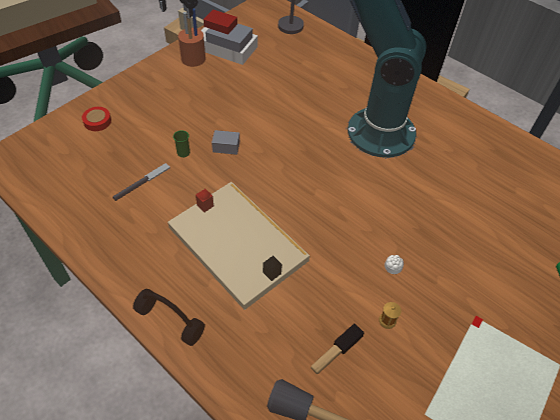

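View pics/side0.png

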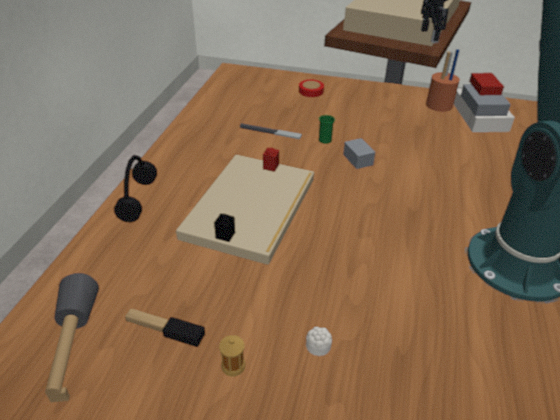

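The scene shot shows the red stone at (204,200), black stone (272,268), plinth (226,142), vase (182,144), rose (394,264), lantern (390,316), brush (340,347) and chisel (142,182). In the side shot: red (271,159), black (225,227), plinth (359,153), vase (326,129), rose (319,341), lantern (232,355). I'll locate each one from the depth points, sliced at its known height.

```bash
cat > h.py <<'E'
import numpy as np,cv2
def cloud(d,c):
    v,u=np.mgrid[:d.shape[0],:d.shape[1]]
    P=np.stack([(u-c["cx"])/c["fx"]*d,-(v-c["cy"])/c["fy"]*d,-d],-1)
    W=P@c["pose"][:3,:3].T+c["pose"][:3,3]; W[d<=0]=np.nan; return W
def ray(u,v,z,c):
    r=c["pose"][:3,:3]@np.array([(u-c["cx"])/c["fx"],-(v-c["cy"])/c["fy"],-1]); o=c["pose"][:3,3]
    return o+r*(z-o[2])/r[2]
def rect(P):
    r=cv2.minAreaRect((P[:,:2]*1000).astype(np.float32)); return np.round(r[0],1),np.round(r[1],1),round(r[2],1)
E
python3 - <<'E'
from station import *
from h import *
R={"scene":dict(plinth=(226,142,25),red=(204,200,16),black=(272,268,16),vase=(182,144,20),rose=(394,264,16),lantern=(390,316,20),slab=(238,245,75)),
"side":dict(plinth=(359,153,25),red=(271,159,14),black=(225,227,16),vase=(326,129,20),rose=(319,341,20),lantern=(232,355,26),slab=(250,205,70))}
H=dict(plinth=45,red=88,black=88,vase=74,rose=39,lantern=77,slab=30)
for n in R:
    z=np.load(n+"0.npz");c=camera_params(n);W=cloud(z["d"],c)
    for k,(u,v,r) in R[n].items():
        w=W[v-r:v+r,u-r:u+r].reshape(-1,3);w=w[np.isfinite(w[:,0])]
        h=H[k]/1000; lo=h-.006 if k not in("lantern","rose","vase") else h-.03
        if k=="vase": lo=h-.006
        t=w[(w[:,2]>lo)&(w[:,2]<h+.008)]
        f=w[w[:,2]<.01]
        print(n,k,len(t),"zmed",np.round(np.median(t[:,2])*1e3,1) if len(t) else 0,"zmax",np.round(np.nanmax(w[:,2])*1e3,1),rect(t) if len(t)>3 else "", "mean",np.round(t.mean(0)*1e3,1),"floor",np.round(np.median(f[:,2])*1e3,1) if len(f) else '')
E
```

```text
scene plinth 355 zmed 45.2 zmax 54.6 (array([ 401. , -313.7]), array([63.6, 79.7]), 35.6) mean [ 402.4 -311.8   45.3] floor 0.9
scene red 76 zmed 85.7 zmax 93.0 (array([ 620.2, -169.1]), array([34. , 32.4]), 5.0) mean [ 621.8 -168.    85.9] floor 0.7
scene black 109 zmed 86.4 zmax 93.2 (array([649.4, 119.6]), array([32.4, 35.1]), 2.5) mean [650.9 119.2  86.1] floor 0.9
scene vase 73 zmed 73.0 zmax 79.5 (array([ 510.4, -392.6]), array([53.4, 46. ]), 50.4) mean [ 509.6 -395.1   73. ] floor 1.0
scene rose 263 zmed 29.7 zmax 47.1 (array([382.2, 322.2]), array([73.7, 45.6]), 36.2) mean [397.4 331.9  28.1] floor 0.7
scene lantern 251 zmed 65.3 zmax 80.6 (array([532.1, 413.4]), array([42.1, 42.7]), 89.1) mean [535.3 414.3  65.2] floor 0.4
scene slab 8154 zmed 30.5 zmax 129.1 (array([634.2, -25.8]), array([344. , 233.2]), 84.5) mean [640.6 -18.   30.5] floor 0.5
side plinth 338 zmed 44.2 zmax 49.5 (array([ 405.2, -310.4]), array([56.3, 84.5]), 36.7) mean [ 403.3 -307.1   44.1] floor -0.6
side red 55 zmed 84.7 zmax 90.3 (array([ 623.1, -168.5]), array([26.3, 27.5]), 15.7) mean [ 622.1 -165.2   84.9] floor -0.8
side black 95 zmed 85.1 zmax 89.1 (array([650.2, 124.5]), array([33. , 30.3]), 84.1) mean [649.9 123.8  85.1] floor 
side vase 69 zmed 71.7 zmax 77.5 (array([ 513.7, -391.3]), array([47.1, 51.5]), 11.2) mean [ 513.1 -390.3   71.8] floor -0.7
side rose 532 zmed 29.6 zmax 41.1 (array([392.7, 335.6]), array([45.1, 44.1]), 16.3) mean [392.1 340.7  27.8] floor -0.1
side lantern 483 zmed 64.7 zmax 78.0 (array([534.2, 416.2]), array([42.6, 43.4]), 29.1) mean [532.5 420.   64.4] floor -0.3
side slab 7636 zmed 29.4 zmax 90.3 (array([ 627.2, -116.1]), array([532.8, 231.2]), 84.3) mean [632.5  -6.7  29.4] floor -0.6
```

Both views agree: the slab centre is about (635.5, -23.5) mm with yaw about -5.6°, the plinth (403, -311) with its x axis at 36°, the vase (512, -392), the rose (390, 336) and the lantern (533, 415). The stones measure 290 mm apart, as they should. Next I'll move above the plinth and look from near.

```bash
cat >> h.py <<'E'
from scipy.spatial.transform import Rotation as Ro
def go(s,x,y,z,yaw):
    R0=Ro.from_euler("xyz",s["orientation"],degrees=True);Rt=Ro.from_euler("xyz",[180,0,yaw],degrees=True)
    d=R0.inv().apply(np.array([x,y,z])-s["ee_pos"])/.06; a=(R0.inv()*Rt).as_rotvec(degrees=True)/6
    print("d",np.round(d,3),"a",np.round(a,2),"rows",np.ceil(max(np.linalg.norm(d)/1.04,np.linalg.norm(a)/1.78)))
E
python3 - <<'E'
from station import *
from h import *
go(observe(),.403,-.311,.2,126)
z=np.load("scene0.npz");c=camera_params("scene");W=cloud(z["d"],c)
m=(W[...,2]>.008)&(W[...,2]<.035)
for k,b in dict(brush=(300,318,366,376),chisel=(105,160,172,202)).items():
    u0,v0,u1,v1=b;w=W[v0:v1,u0:u1][m[v0:v1,u0:u1]]
    r=cv2.minAreaRect((w[:,:2]*1000).astype(np.float32));print(k,np.round(cv2.boxPoints(r)).tolist())
E
```

```text
d [ 4.404 -4.817  0.27 ] a [-1.000e-02 -2.000e-02 -1.749e+01] rows 10.0
brush [[601.0, 393.0], [606.0, 339.0], [769.0, 355.0], [763.0, 409.0]]
chisel [[567.0, -398.0], [719.0, -500.0], [793.0, -388.0], [641.0, -287.0]]
```

Request:
play_rows([
  {"dx":4.4,"dy":-4.82,"dz":0.27,"az":-17.5,"fingers":85},
  {"dx":4.4,"dy":-4.82,"dz":0.27,"az":-17.5,"fingers":85},
  {"dx":4.4,"dy":-4.82,"dz":0.27,"az":-17.5,"fingers":85},
  {"dx":4.4,"dy":-4.82,"dz":0.27,"az":-17.5,"fingers":85},
  {"dx":4.4,"dy":-4.82,"dz":0.27,"az":-17.5,"fingers":85},
  {"dx":4.4,"dy":-4.82,"dz":0.27,"az":-17.5,"fingers":85},
  {"dx":4.4,"dy":-4.82,"dz":0.27,"az":-17.5,"fingers":85},
  {"dx":4.4,"dy":-4.82,"dz":0.27,"az":-17.5,"fingers":85},
  {"dx":4.4,"dy":-4.82,"dz":0.27,"az":-17.5,"fingers":85},
  {"dx":4.4,"dy":-4.82,"dz":0.27,"az":-17.5,"fingers":85},
  {"dx":4.4,"dy":-4.82,"dz":0.27,"az":-17.5,"fingers":85},
  {"dx":4.4,"dy":-4.82,"dz":0.27,"az":-17.5,"fingers":85},
  {"dx":4.4,"dy":-4.82,"dz":0.27,"az":-17.5,"fingers":85},
  {"dx":4.4,"dy":-4.82,"dz":0.27,"az":-17.5,"fingers":85},
])

```text
invalid input
```

```bash
python3 - <<'E'
from station import *
from h import *
s=observe();print(s["clock"],s["joints"],s["ee_pos"],s["orientation"])
c=camera_params("wrist");p,d=snapshot("wrist");cv2.imwrite("pics/w1.png",p[:,:,::-1]);W=cloud(d,c)
t=W[(W[...,2]>.037)&(W[...,2]<.053)&(abs(W[...,0]-.403)<.08)&(abs(W[...,1]+.311)<.08)]
print(len(t),np.median(t[:,2]),rect(t),t.mean(0))
E
```

```text
0.1 [63.56864952 33.92147534  2.76625605 92.22887133 -1.90749319 54.0135376
 -1.92894336] [ 0.26043149 -0.67577094  0.21564324] [-1.79882352e+02  6.22430121e-03  2.10821329e+01]
0 nan (array([0., 0.]), array([0., 0.]), 0.0) [nan nan nan]
  return _methods._mean(a, axis=axis, dtype=dtype,
  ret = ret.dtype.type(ret / rcount)
<stdin>:6: RuntimeWarning: Mean of empty slice.
  ret = um.true_divide(
```

View pics/w1.png

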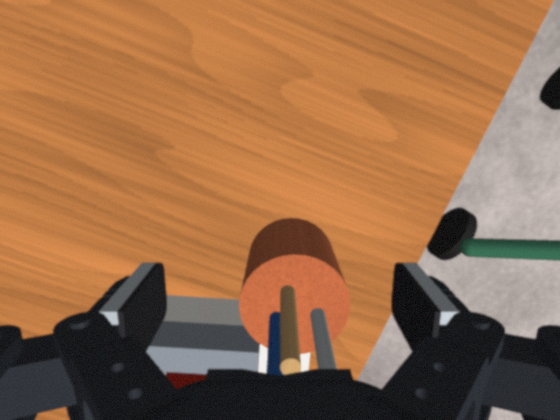

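The call was refused, so the arm did not move. The picture is from the start pose and shows a pen cup between the fingers at (295,290). I'll rise first, and give every field in the rows.

Request:
play_rows([
  {"fingers":85,"dx":0,"dy":0,"dz":-1,"ax":0,"ay":0,"az":0},
  {"fingers":85,"dx":0,"dy":0,"dz":-2,"ax":0,"ay":0,"az":0},
  {"fingers":85,"dx":0,"dy":0,"dz":-2,"ax":0,"ay":0,"az":0},
], force=40)

```text
clock: 0.52
ee_pos: [0.2617, -0.6799, 0.3436]
orientation: [179.3, -0.0, 21.1]
contact_force: [-0.2, -0.3, 0.5]
finger_gap: 0.085
grasp_force: 0.0
```

Request:
play_rows([
  {"fingers":85,"dx":0.4,"dy":-0.5,"dz":0,"ax":0,"ay":0,"az":-1.7},
  {"fingers":85,"dx":0.9,"dy":-1.0,"dz":0,"ax":0,"ay":0,"az":-3.4},
  {"fingers":85,"dx":1.4,"dy":-1.5,"dz":0,"ax":0,"ay":0,"az":-5.1},
  {"fingers":85,"dx":1.9,"dy":-2.0,"dz":0.3,"ax":0,"ay":0,"az":-6.8},
  {"fingers":85,"dx":2.4,"dy":-2.6,"dz":0.7,"ax":0,"ay":0,"az":-8.5},
  {"fingers":85,"dx":2.9,"dy":-3.1,"dz":1.1,"ax":0,"ay":0,"az":-10.2},
  {"fingers":85,"dx":3.4,"dy":-3.6,"dz":1.5,"ax":0,"ay":0,"az":-11.9},
  {"fingers":85,"dx":3.8,"dy":-4.1,"dz":1.9,"ax":0,"ay":0,"az":-13.6},
  {"fingers":85,"dx":4.1,"dy":-4.5,"dz":2.27,"ax":0,"ay":0,"az":-15.3},
  {"fingers":85,"dx":4.4,"dy":-4.82,"dz":2.27,"ax":0,"ay":0,"az":-17.0},
  {"fingers":85,"dx":4.4,"dy":-4.82,"dz":2.27,"ax":0,"ay":0,"az":-17.5},
  {"fingers":85,"dx":4.4,"dy":-4.82,"dz":2.27,"ax":0,"ay":0,"az":-17.5},
  {"fingers":85,"dx":4.4,"dy":-4.82,"dz":2.27,"ax":0,"ay":0,"az":-17.5},
])

```text
clock: 2.15
ee_pos: [0.4025, -0.312, 0.2002]
orientation: [-180.0, -0.0, 126.0]
contact_force: [-0.4, -0.3, 1.0]
finger_gap: 0.0848
grasp_force: 0.0
```

```bash
python3 - <<'E'
from station import *
from h import *
s=observe();print(s["clock"],s["joints"],s["ee_pos"],s["orientation"])
c=camera_params("wrist");p,d=snapshot("wrist");cv2.imwrite("pics/w2.png",p[:,:,::-1]);W=cloud(d,c)
t=W[(W[...,2]>.037)&(W[...,2]<.053)&(abs(W[...,0]-.403)<.08)&(abs(W[...,1]+.311)<.08)]
print(len(t),np.median(t[:,2]),rect(t),t.mean(0))
E
```

```text
2.15 [ 52.55768092  21.44918802 -25.38825018 119.75214856  13.67581307
  41.563149    54.37845976] [ 0.40250935 -0.31198864  0.20015693] [-1.79978946e+02 -3.45650863e-02  1.25977354e+02]
6074 0.04624808514020645 (array([ 403.3, -314.1]), array([56.1, 80. ]), 36.8) [ 0.40223664 -0.31247376  0.04618965]
```

View pics/w2.png

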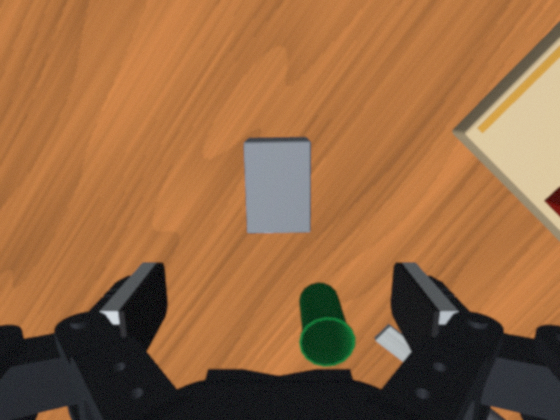

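The plinth sits centred at (278,186), square to the fingers. It measures 56 x 80 mm with its top at 46 mm, as it should. The vase and chisel are clear of the fingers, so I'll grasp.

Request:
play_rows([
  {"fingers":85,"dx":-0.025,"dy":0,"dz":0.9,"ax":0,"ay":0,"az":-0.13},
  {"fingers":85,"dx":-0.025,"dy":0,"dz":1.8,"ax":0,"ay":0,"az":-0.13},
  {"fingers":85,"dx":-0.025,"dy":0,"dz":2.5,"ax":0,"ay":0,"az":-0.13},
  {"fingers":85,"dx":-0.025,"dy":0,"dz":2.9,"ax":0,"ay":0,"az":-0.13},
  {"fingers":85,"dx":-0.025,"dy":0,"dz":3.03,"ax":0,"ay":0,"az":-0.13},
  {"fingers":85,"dx":-0.025,"dy":0,"dz":3.03,"ax":0,"ay":0,"az":-0.13},
  {"fingers":45,"dx":-0.025,"dy":0,"dz":3.03,"ax":0,"ay":0,"az":-0.13},
  {"fingers":45,"dx":-0.025,"dy":0,"dz":3.03,"ax":0,"ay":0,"az":-0.13},
  {"fingers":45,"dx":-0.025,"dy":0,"dz":3.03,"ax":0,"ay":0,"az":-0.13},
  {"fingers":45,"dx":-0.025,"dy":0,"dz":3.03,"ax":0,"ay":0,"az":-0.13},
  {"fingers":45,"dx":-0.025,"dy":0,"dz":3.03,"ax":0,"ay":0,"az":-0.13},
  {"fingers":45,"dx":-0.025,"dy":0,"dz":3.03,"ax":0,"ay":0,"az":-0.13},
], force=60)

```text
clock: 3.7
ee_pos: [0.404, -0.3138, 0.0203]
orientation: [-180.0, 0.1, 126.8]
contact_force: [-1.3, 0.0, 7.7]
finger_gap: 0.0539
grasp_force: 61.9
```

Request:
play_rows([
  {"fingers":45,"dx":0,"dy":0,"dz":-0.7,"ax":0,"ay":0,"az":0},
  {"fingers":45,"dx":0,"dy":0,"dz":-1.5,"ax":0,"ay":0,"az":0},
  {"fingers":45,"dx":0,"dy":0,"dz":-2.2,"ax":0,"ay":0,"az":0},
  {"fingers":45,"dx":0,"dy":0,"dz":-2.2,"ax":0,"ay":0,"az":0},
])

```text
clock: 4.2
ee_pos: [0.4054, -0.3142, 0.1536]
orientation: [179.9, 0.4, 126.8]
contact_force: [0.2, -0.6, -6.0]
finger_gap: 0.0536
grasp_force: 68.7
```

```bash
python3 - <<'E'
from station import *
from h import *
s=observe();print(s["ee_pos"],s["finger_gap"],s["contact_force"]);go(s,.6357,-.0234,.15,84.5)
E
```

```text
[ 0.40543453 -0.31417332  0.15358869] 0.0535831328705215 [ 0.19472205 -0.59260109 -6.02692423]
d [1.581 5.976 0.061] a [0.04 0.05 7.05] rows 6.0
```

Request:
play_rows([
  {"fingers":45,"dx":0.15,"dy":0.5,"dz":0,"ax":0,"ay":0,"az":0.7},
  {"fingers":45,"dx":0.35,"dy":1.3,"dz":0,"ax":0,"ay":0,"az":1.6},
  {"fingers":45,"dx":0.6,"dy":2.2,"dz":0,"ax":0,"ay":0,"az":2.6},
  {"fingers":45,"dx":0.8,"dy":3.1,"dz":0,"ax":0,"ay":0,"az":3.7},
  {"fingers":45,"dx":1.05,"dy":4.0,"dz":0,"ax":0,"ay":0,"az":4.8},
  {"fingers":45,"dx":1.3,"dy":4.9,"dz":0,"ax":0,"ay":0,"az":5.9},
  {"fingers":45,"dx":1.5,"dy":5.6,"dz":0,"ax":0,"ay":0,"az":6.7},
  {"fingers":45,"dx":1.58,"dy":6.0,"dz":0,"ax":0,"ay":0,"az":7.05},
  {"fingers":45,"dx":1.58,"dy":6.0,"dz":0,"ax":0,"ay":0,"az":7.05},
  {"fingers":45,"dx":1.58,"dy":6.0,"dz":0,"ax":0,"ay":0,"az":7.05},
])

```text
clock: 5.45
ee_pos: [0.6326, -0.0224, 0.1485]
orientation: [-179.7, 0.1, 84.5]
contact_force: [-0.2, -0.3, -5.6]
finger_gap: 0.0537
grasp_force: 68.7
```

```bash
python3 - <<'E'
from station import *
from h import *
s=observe();print(s["clock"],s["joints"],s["ee_pos"],s["orientation"])
c=camera_params("wrist");p,d=snapshot("wrist");cv2.imwrite("pics/w3.png",p[:,:,::-1]);W=cloud(d,c)
go(s,.6357,-.0234,.05,84.5)
t=W[(abs(W[...,2]-.03)<.006)&(W[...,1]>-.05)];print("slab",rect(t),np.median(t[:,2]))
t=W[(abs(W[...,2]-.087)<.008)&(abs(W[...,1]-.121)<.05)&(abs(W[...,0]-.65)<.05)];print("blk",rect(t))
E
```

```text
5.45 [  6.4171052   32.36622612 -12.18469804 106.92477063   9.81585307
  42.02262602 -16.73842879] [ 0.63260326 -0.02242168  0.14852519] [-1.79710406e+02  1.14345765e-01  8.45397151e+01]
d [-0.008  0.061  1.642] a [-0.05  0.02  0.01] rows 2.0
slab (array([641.6,  24.6]), array([171.4, 230.1]), 84.5) 0.03134033420177623
blk (array([0., 0.]), array([0., 0.]), 0.0)
```

View pics/w3.png

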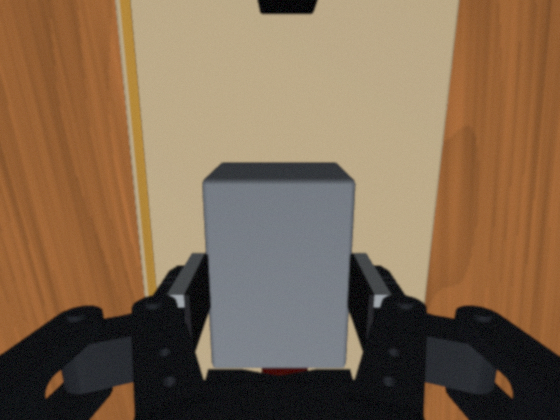

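The held plinth is centred over the slab with the brass strip on the left at x≈135, the black stone at (287,5), and the long edges parallel to its sides. I'll lower it now.

Request:
play_rows([
  {"fingers":45,"dx":-0.03,"dy":0.02,"dz":0.6,"ax":0,"ay":0,"az":0},
  {"fingers":45,"dx":-0.03,"dy":0.02,"dz":1.2,"ax":0,"ay":0,"az":0},
  {"fingers":45,"dx":-0.03,"dy":0.02,"dz":1.5,"ax":0,"ay":0,"az":0},
  {"fingers":45,"dx":-0.03,"dy":0.02,"dz":1.58,"ax":0,"ay":0,"az":0},
  {"fingers":45,"dx":-0.03,"dy":0.02,"dz":1.61,"ax":0,"ay":0,"az":0},
  {"fingers":45,"dx":-0.03,"dy":0.02,"dz":1.61,"ax":0,"ay":0,"az":0},
  {"fingers":45,"dx":-0.03,"dy":0.02,"dz":1.61,"ax":0,"ay":0,"az":0},
])

```text
clock: 6.38
ee_pos: [0.637, -0.023, 0.0552]
orientation: [179.9, -0.0, 84.6]
contact_force: [-0.5, 0.3, -6.1]
finger_gap: 0.0534
grasp_force: 68.7
```

Request:
play_rows([
  {"fingers":45,"dx":0,"dy":0,"dz":0.03,"ax":0,"ay":0,"az":0},
  {"fingers":45,"dx":0,"dy":0,"dz":0.06,"ax":0,"ay":0,"az":0},
  {"fingers":45,"dx":0,"dy":0,"dz":0.07,"ax":0,"ay":0,"az":0},
  {"fingers":45,"dx":0,"dy":0,"dz":0.07,"ax":0,"ay":0,"az":0},
])

```text
clock: 6.88
ee_pos: [0.6363, -0.023, 0.0505]
orientation: [180.0, 0.0, 84.6]
contact_force: [-1.9, -0.9, 1.4]
finger_gap: 0.0534
grasp_force: 69.5
```

Contact, so I'll release it, rise straight up and check.

Request:
play_rows([
  {"fingers":65,"dx":0,"dy":0,"dz":0,"ax":0,"ay":0,"az":0},
  {"fingers":85,"dx":0,"dy":0,"dz":0,"ax":0,"ay":0,"az":0},
  {"fingers":85,"dx":0,"dy":0,"dz":0,"ax":0,"ay":0,"az":0},
  {"fingers":85,"dx":0,"dy":0,"dz":0,"ax":0,"ay":0,"az":0},
  {"fingers":85,"dx":0,"dy":0,"dz":-0.7,"ax":0,"ay":0,"az":0},
  {"fingers":85,"dx":0,"dy":0,"dz":-1.7,"ax":0,"ay":0,"az":0},
  {"fingers":85,"dx":0,"dy":0,"dz":-2.7,"ax":0,"ay":0,"az":0},
  {"fingers":85,"dx":0,"dy":0,"dz":-3.3,"ax":0,"ay":0,"az":0},
  {"fingers":85,"dx":0,"dy":0,"dz":-3.3,"ax":0,"ay":0,"az":0},
  {"fingers":85,"dx":0,"dy":0,"dz":-3.3,"ax":0,"ay":0,"az":0},
])

```text
clock: 8.12
ee_pos: [0.6353, -0.0232, 0.2472]
orientation: [-179.9, 0.0, 84.6]
contact_force: [0.5, -1.0, -0.4]
finger_gap: 0.0851
grasp_force: 0.0
```

```bash
python3 - <<'E'
from station import *
from h import *
s=observe();print(s["clock"],s["ee_pos"],s["orientation"])
c=camera_params("wrist");p,d=snapshot("wrist");cv2.imwrite("pics/w4.png",p[:,:,::-1]);W=cloud(d,c)
def f(n,h,x,y,r,dz=.006):
    t=W[(abs(W[...,2]-h)<dz)&(abs(W[...,0]-x)<r)&(abs(W[...,1]-y)<r)];print(n,len(t),rect(t),np.median(t[:,2]) if len(t) else '')
f("plinth",.075,.636,-.023,.07);f("blk",.088,.65,.121,.04);f("red",.088,.622,-.168,.04);f("slab",.03,.63,0,.3)
go(s,.512,-.392,.2,84.5)
E
```

```text
8.125 [ 0.63534192 -0.02321423  0.2471602 ] [-1.79919730e+02  1.95472298e-02  8.45514441e+01]
plinth 5493 (array([636.6, -22.3]), array([79.7, 56. ]), 84.6) 0.07626086848231806
blk 927 (array([650. , 110.8]), array([19.7, 34.4]), 84.4) 0.08687496857567623
red 770 (array([ 622.7, -168.9]), array([34.4, 32.7]), 83.1) 0.08684384230482559
slab 65763 (array([719. , -37.8]), array([329.2, 397.3]), 84.6) 0.03130069007892278
d [-6.314 -1.462  0.79 ] a [-0.01  0.    0.01] rows 7.0
```

The plinth measures (636.6, -22.3) mm at 84.6°. Working from the red stone, the slab centre is (636.6, -24.6), so it is well placed. Next is the vase. I'll approach at yaw 40° so the fingers stay off the chisel tip near (594, -394).

```bash
python3 - <<'E'
from station import *
from h import *
go(observe(),.512,-.392,.25,40)
E
```

```text
d [-6.313 -1.456 -0.053] a [-0.02  0.01  7.43] rows 7.0
```

Request:
play_rows([
  {"fingers":85,"dx":-0.6,"dy":-0.15,"dz":0,"ax":0,"ay":0,"az":0.7},
  {"fingers":85,"dx":-1.5,"dy":-0.35,"dz":0,"ax":0,"ay":0,"az":1.7},
  {"fingers":85,"dx":-2.4,"dy":-0.55,"dz":0,"ax":0,"ay":0,"az":2.8},
  {"fingers":85,"dx":-3.3,"dy":-0.75,"dz":0,"ax":0,"ay":0,"az":3.9},
  {"fingers":85,"dx":-4.2,"dy":-1.0,"dz":0,"ax":0,"ay":0,"az":5.0},
  {"fingers":85,"dx":-5.1,"dy":-1.2,"dz":0,"ax":0,"ay":0,"az":6.1},
  {"fingers":85,"dx":-5.9,"dy":-1.36,"dz":0,"ax":0,"ay":0,"az":7.0},
  {"fingers":85,"dx":-6.31,"dy":-1.46,"dz":0,"ax":0,"ay":0,"az":7.43},
  {"fingers":85,"dx":-6.31,"dy":-1.46,"dz":0,"ax":0,"ay":0,"az":7.43},
  {"fingers":85,"dx":-6.31,"dy":-1.46,"dz":0,"ax":0,"ay":0,"az":7.43},
  {"fingers":85,"dx":-6.31,"dy":-1.46,"dz":0,"ax":0,"ay":0,"az":7.43},
])

```text
clock: 9.55
ee_pos: [0.5145, -0.3887, 0.2478]
orientation: [-179.9, -0.1, 40.2]
contact_force: [0.7, 0.4, -0.9]
finger_gap: 0.0847
grasp_force: 0.0
```

```bash
python3 - <<'E'
from station import *
from h import *
s=observe();print(s["clock"],s["joints"],s["ee_pos"],s["orientation"])
c=camera_params("wrist");p,d=snapshot("wrist");cv2.imwrite("pics/w5.png",p[:,:,::-1]);W=cloud(d,c)
t=W[(abs(W[...,2]-.073)<.006)&(abs(W[...,0]-.512)<.05)&(abs(W[...,1]+.392)<.05)]
print(len(t),rect(t),cv2.minEnclosingCircle((t[:,:2]*1000).astype(np.float32)))
t=W[(abs(W[...,2]-.012)<.007)&(W[...,0]>.55)&(W[...,1]<-.3)];print("chisel",rect(t),t[:,0].min())
E
```

```text
9.55 [ 32.74372124  26.18282528   0.49401722 101.38306909  -0.38986372
  52.46731281 -16.33377221] [ 0.51452311 -0.38872449  0.24777146] [-1.79943587e+02 -7.83518515e-02  4.02414808e+01]
959 (array([ 514. , -393.4]), array([48.3, 48.7]), 1.6) ((513.8558959960938, -393.68975830078125), 24.649991989135742)
chisel (array([ 652.8, -539. ]), array([329.9, 150.1]), 86.6) 0.5755717169837612
```

View pics/w5.png

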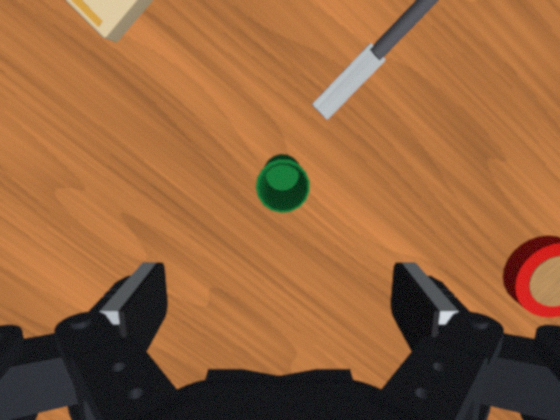

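The vase stands at (513.9, -393.6) mm, seen at (282,185), and the chisel is out of the fingers' line. I'll descend and grip.

Request:
play_rows([
  {"fingers":85,"dx":0,"dy":0.035,"dz":0.9,"ax":0,"ay":0,"az":0},
  {"fingers":85,"dx":0,"dy":0.035,"dz":1.8,"ax":0,"ay":0,"az":0},
  {"fingers":85,"dx":0,"dy":0.035,"dz":2.7,"ax":0,"ay":0,"az":0},
  {"fingers":85,"dx":0,"dy":0.035,"dz":3.3,"ax":0,"ay":0,"az":0},
  {"fingers":85,"dx":0,"dy":0.035,"dz":3.65,"ax":0,"ay":0,"az":0},
  {"fingers":85,"dx":0,"dy":0.035,"dz":3.65,"ax":0,"ay":0,"az":0},
  {"fingers":85,"dx":0,"dy":0.035,"dz":3.65,"ax":0,"ay":0,"az":0},
  {"fingers":35,"dx":0,"dy":0.035,"dz":3.65,"ax":0,"ay":0,"az":0},
  {"fingers":35,"dx":0,"dy":0.035,"dz":3.65,"ax":0,"ay":0,"az":0},
  {"fingers":35,"dx":0,"dy":0.035,"dz":3.65,"ax":0,"ay":0,"az":0},
  {"fingers":35,"dx":0,"dy":0.035,"dz":3.65,"ax":0,"ay":0,"az":0},
  {"fingers":35,"dx":0,"dy":0.035,"dz":3.65,"ax":0,"ay":0,"az":0},
  {"fingers":35,"dx":0,"dy":0.035,"dz":3.65,"ax":0,"ay":0,"az":0},
], force=35)

```text
clock: 11.22
ee_pos: [0.515, -0.3938, 0.0307]
orientation: [179.9, -0.0, 40.0]
contact_force: [-1.5, 0.8, 6.3]
finger_gap: 0.0471
grasp_force: 34.7
```

The gap reads 47 mm where the body is 42, so the pads are catching the flare. I'll reopen, go 11 mm lower and grip again.

Request:
play_rows([
  {"fingers":65,"dx":0,"dy":0,"dz":0,"ax":0,"ay":0,"az":0},
  {"fingers":65,"dx":0,"dy":0,"dz":0,"ax":0,"ay":0,"az":0},
  {"fingers":65,"dx":0,"dy":0,"dz":0.1,"ax":0,"ay":0,"az":0},
  {"fingers":65,"dx":0,"dy":0,"dz":0.18,"ax":0,"ay":0,"az":0},
  {"fingers":65,"dx":0,"dy":0,"dz":0.18,"ax":0,"ay":0,"az":0},
  {"fingers":35,"dx":0,"dy":0,"dz":0.18,"ax":0,"ay":0,"az":0},
  {"fingers":35,"dx":0,"dy":0,"dz":0.18,"ax":0,"ay":0,"az":0},
  {"fingers":35,"dx":0,"dy":0,"dz":0.18,"ax":0,"ay":0,"az":0},
  {"fingers":35,"dx":0,"dy":0,"dz":0.18,"ax":0,"ay":0,"az":0},
  {"fingers":35,"dx":0,"dy":0,"dz":0.18,"ax":0,"ay":0,"az":0},
], force=35)

```text
clock: 12.48
ee_pos: [0.5144, -0.3933, 0.0184]
orientation: [180.0, 0.0, 40.0]
contact_force: [-0.9, 0.9, 4.6]
finger_gap: 0.0465
grasp_force: 32.3
```

Request:
play_rows([
  {"fingers":35,"dx":0,"dy":0,"dz":-0.1,"ax":0,"ay":0,"az":0},
  {"fingers":35,"dx":0,"dy":0,"dz":-0.3,"ax":0,"ay":0,"az":0},
  {"fingers":35,"dx":0,"dy":0,"dz":-0.6,"ax":0,"ay":0,"az":0},
  {"fingers":35,"dx":0,"dy":0,"dz":-0.8,"ax":0,"ay":0,"az":0},
  {"fingers":35,"dx":0,"dy":0,"dz":-0.8,"ax":0,"ay":0,"az":0},
])

```text
clock: 13.1
ee_pos: [0.5154, -0.394, 0.0679]
orientation: [179.8, -0.0, 40.0]
contact_force: [-0.3, -0.1, -2.0]
finger_gap: 0.0464
grasp_force: 34.2
```

```bash
python3 - <<'E'
from station import *
from h import *
s=observe();print(s["finger_gap"],s["ee_pos"],s["contact_force"])
p,d=snapshot("side");q,_=snapshot("wrist")
a=cv2.resize(p[60:200,250:430],None,fx=3,fy=3);b=cv2.resize(q[150:400,130:430],None,fx=1,fy=1)
o=np.zeros((420,540+300,3),np.uint8);o[:,:540]=a;o[:250,540:]=b;cv2.imwrite("pics/v1.png",cv2.resize(o,(800,400))[:,:,::-1])
E
```

```text
0.046404067902922355 [ 0.51537857 -0.39402753  0.06789734] [-0.29439182 -0.12302948 -2.03437065]
```

View pics/v1.png

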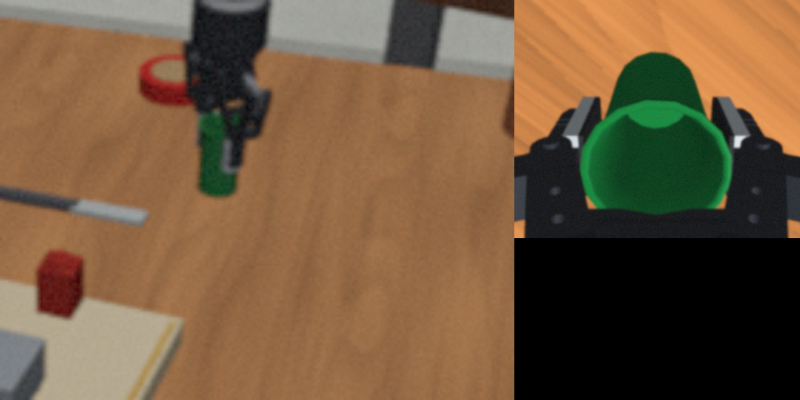

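The vase is held upright, seen at (217,155) between the pads. I'll carry it high over the red stone to the middle of the gap.

```bash
python3 - <<'E'
from station import *
from h import *
s=observe();print(s["ee_pos"]);go(s,.6285,-.1075,.17,84.5)
E
```

```text
[ 0.51429143 -0.39319616  0.06632338]
d [ 4.518 -2.426 -1.728] a [ 0.    0.   -7.42] rows 6.0
```

Request:
play_rows([
  {"fingers":35,"dx":0,"dy":0,"dz":-0.7,"ax":0,"ay":0,"az":0},
  {"fingers":35,"dx":0.2,"dy":-0.1,"dz":-1.4,"ax":0,"ay":0,"az":-0.3},
  {"fingers":35,"dx":0.7,"dy":-0.4,"dz":-1.75,"ax":0,"ay":0,"az":-1.1},
  {"fingers":35,"dx":1.4,"dy":-0.75,"dz":-1.75,"ax":0,"ay":0,"az":-2.3},
  {"fingers":35,"dx":2.1,"dy":-1.1,"dz":-1.75,"ax":0,"ay":0,"az":-3.5},
  {"fingers":35,"dx":2.8,"dy":-1.5,"dz":-1.75,"ax":0,"ay":0,"az":-4.7},
  {"fingers":35,"dx":3.5,"dy":-1.9,"dz":-1.75,"ax":0,"ay":0,"az":-5.9},
  {"fingers":35,"dx":4.1,"dy":-2.2,"dz":-1.75,"ax":0,"ay":0,"az":-6.8},
  {"fingers":35,"dx":4.45,"dy":-2.39,"dz":-1.75,"ax":0,"ay":0,"az":-7.3},
  {"fingers":35,"dx":4.52,"dy":-2.43,"dz":-1.75,"ax":0,"ay":0,"az":-7.42},
  {"fingers":35,"dx":4.52,"dy":-2.43,"dz":-1.75,"ax":0,"ay":0,"az":-7.42},
  {"fingers":35,"dx":4.52,"dy":-2.43,"dz":-1.75,"ax":0,"ay":0,"az":-7.42},
])

```text
clock: 14.7
ee_pos: [0.6276, -0.11, 0.1709]
orientation: [-179.9, 0.1, 84.3]
contact_force: [-0.3, -0.1, -2.0]
finger_gap: 0.0466
grasp_force: 34.6
```

```bash
python3 - <<'E'
from station import *
from h import *
s=observe();print(s["ee_pos"],s["finger_gap"]);go(s,.6285,-.1075,.0525,84.5)
E
```

```text
[ 0.62761206 -0.11004824  0.17087184] 0.04658146194160663
d [0.047 0.012 1.973] a [-0.01  0.02 -0.04] rows 2.0
```

Request:
play_rows([
  {"fingers":35,"dx":0.01,"dy":0,"dz":0.5,"ax":0,"ay":0,"az":0},
  {"fingers":35,"dx":0.01,"dy":0,"dz":1.2,"ax":0,"ay":0,"az":0},
  {"fingers":35,"dx":0.01,"dy":0,"dz":1.7,"ax":0,"ay":0,"az":0},
  {"fingers":35,"dx":0.01,"dy":0,"dz":1.88,"ax":0,"ay":0,"az":0},
  {"fingers":35,"dx":0.01,"dy":0,"dz":1.94,"ax":0,"ay":0,"az":0},
  {"fingers":35,"dx":0.01,"dy":0,"dz":1.94,"ax":0,"ay":0,"az":0},
  {"fingers":35,"dx":0.01,"dy":0,"dz":1.94,"ax":0,"ay":0,"az":0},
])

```text
clock: 15.58
ee_pos: [0.6296, -0.1069, 0.056]
orientation: [179.9, 0.0, 84.5]
contact_force: [-0.1, -0.2, -1.0]
finger_gap: 0.0465
grasp_force: 34.6
```

Request:
play_rows([
  {"fingers":35,"dx":0,"dy":0,"dz":0.04,"ax":0,"ay":0,"az":0},
  {"fingers":35,"dx":0,"dy":0,"dz":0.08,"ax":0,"ay":0,"az":0},
  {"fingers":35,"dx":0,"dy":0,"dz":0.1,"ax":0,"ay":0,"az":0},
  {"fingers":35,"dx":0,"dy":0,"dz":0.11,"ax":0,"ay":0,"az":0},
  {"fingers":35,"dx":0,"dy":0,"dz":0.11,"ax":0,"ay":0,"az":0},
])

```text
clock: 16.2
ee_pos: [0.6285, -0.1066, 0.0485]
orientation: [-180.0, 0.0, 84.5]
contact_force: [-0.1, 1.4, 3.5]
finger_gap: 0.0463
grasp_force: 33.7
```

Request:
play_rows([
  {"fingers":65,"dx":0,"dy":0,"dz":0,"ax":0,"ay":0,"az":0},
  {"fingers":85,"dx":0,"dy":0,"dz":0,"ax":0,"ay":0,"az":0},
  {"fingers":85,"dx":0,"dy":0,"dz":0,"ax":0,"ay":0,"az":0},
  {"fingers":85,"dx":0,"dy":0,"dz":-0.5,"ax":0,"ay":0,"az":0},
  {"fingers":85,"dx":0,"dy":0,"dz":-1.3,"ax":0,"ay":0,"az":0},
  {"fingers":85,"dx":0,"dy":0,"dz":-2.2,"ax":0,"ay":0,"az":0},
  {"fingers":85,"dx":0,"dy":0,"dz":-3.0,"ax":0,"ay":0,"az":0},
  {"fingers":85,"dx":0,"dy":0,"dz":-3.3,"ax":0,"ay":0,"az":0},
  {"fingers":85,"dx":0,"dy":0,"dz":-3.3,"ax":0,"ay":0,"az":0},
  {"fingers":85,"dx":0,"dy":0,"dz":-3.3,"ax":0,"ay":0,"az":0},
])

```text
clock: 17.45
ee_pos: [0.6271, -0.1067, 0.2439]
orientation: [-179.8, 0.0, 84.5]
contact_force: [0.1, -0.1, 0.1]
finger_gap: 0.0852
grasp_force: 0.0
```

```bash
python3 - <<'E'
from station import *
from h import *
s=observe();print(s["clock"],s["ee_pos"])
c=camera_params("wrist");p,d=snapshot("wrist");W=cloud(d,c)
def f(n,h,x,y,r,dz=.006):
    t=W[(abs(W[...,2]-h)<dz)&(abs(W[...,0]-x)<r)&(abs(W[...,1]-y)<r)];print(n,len(t),rect(t),np.median(t[:,2]) if len(t) else '')
f("plinth",.075,.640,.018,.04);f("vase",.103,.6285,-.1075,.04);f("red",.088,.622,-.168,.03)
go(s,.390,.336,.2,174.5)
E
```

```text
17.45 [ 0.62707165 -0.1066856   0.24385584]
plinth 3540 (array([638.4,  -3.5]), array([41.5, 56. ]), 84.6) 0.0763016257533902
vase 1181 (array([ 628.5, -107.3]), array([48.3, 48.3]), 0.3) 0.10417917780771502
red 971 (array([ 623.1, -169.1]), array([34.1, 34.3]), 85.1) 0.08684767669295401
d [ 6.965 -4.638  0.749] a [ -0.03  -0.03 -15.  ] rows 9.0
```

The vase stands at (628.5, -107.3) mm, 62 mm from red and on the line. On to the rose.

Request:
play_rows([
  {"fingers":85,"dx":0.4,"dy":-0.3,"dz":0,"ax":0,"ay":0,"az":-0.9},
  {"fingers":85,"dx":1.1,"dy":-0.75,"dz":0,"ax":0,"ay":0,"az":-2.4},
  {"fingers":85,"dx":1.8,"dy":-1.2,"dz":0,"ax":0,"ay":0,"az":-3.9},
  {"fingers":85,"dx":2.5,"dy":-1.65,"dz":0.1,"ax":0,"ay":0,"az":-5.4},
  {"fingers":85,"dx":3.2,"dy":-2.1,"dz":0.2,"ax":0,"ay":0,"az":-6.9},
  {"fingers":85,"dx":3.9,"dy":-2.6,"dz":0.3,"ax":0,"ay":0,"az":-8.4},
  {"fingers":85,"dx":4.6,"dy":-3.05,"dz":0.4,"ax":0,"ay":0,"az":-9.9},
  {"fingers":85,"dx":5.3,"dy":-3.5,"dz":0.5,"ax":0,"ay":0,"az":-11.4},
  {"fingers":85,"dx":6.0,"dy":-4.0,"dz":0.6,"ax":0,"ay":0,"az":-12.9},
  {"fingers":85,"dx":6.6,"dy":-4.4,"dz":0.7,"ax":0,"ay":0,"az":-14.2},
  {"fingers":85,"dx":6.96,"dy":-4.64,"dz":0.75,"ax":0,"ay":0,"az":-15.0},
  {"fingers":85,"dx":6.96,"dy":-4.64,"dz":0.75,"ax":0,"ay":0,"az":-15.0},
  {"fingers":85,"dx":6.96,"dy":-4.64,"dz":0.75,"ax":0,"ay":0,"az":-15.0},
  {"fingers":85,"dx":6.96,"dy":-4.64,"dz":0.75,"ax":0,"ay":0,"az":-15.0},
])

```text
clock: 19.25
ee_pos: [0.3923, 0.334, 0.2006]
orientation: [-179.9, -0.0, 174.3]
contact_force: [-0.2, 0.7, 0.0]
finger_gap: 0.0855
grasp_force: 0.0
```

```bash
python3 - <<'E'
from station import *
from h import *
s=observe();print(s["clock"],s["joints"],s["ee_pos"],s["orientation"])
c=camera_params("wrist");p,d=snapshot("wrist");cv2.imwrite("pics/w6.png",p[:,:,::-1]);W=cloud(d,c)
t=W[(W[...,2]>.014)&(W[...,2]<.05)&(abs(W[...,0]-.39)<.06)&(abs(W[...,1]-.336)<.06)]
print(len(t),rect(t),cv2.minEnclosingCircle((t[:,:2]*1000).astype(np.float32)),t[:,2].max())
E
```

```text
19.25 [-14.91263409  24.47347155 -39.92542437 118.58465541  22.34735396
  44.4848066   15.74612346] [0.39228627 0.33402665 0.20061615] [-1.79918043e+02 -1.26311726e-02  1.74321947e+02]
2134 (array([392.6, 330.3]), array([46.5, 46.8]), 82.6) ((392.95794677734375, 330.1947021484375), 23.91120719909668) 0.04134236543544123
```

View pics/w6.png

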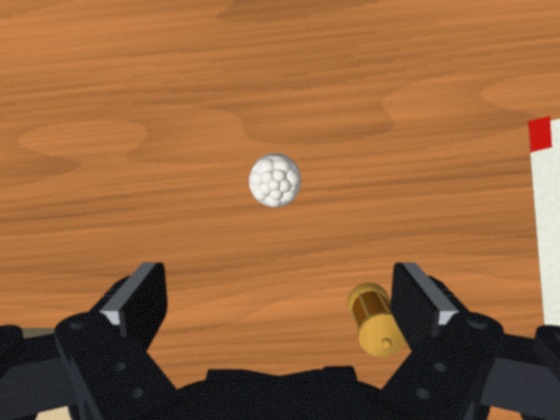

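The rose is at (275,180) in the picture, i.e. (392.9, 330.3) mm with a 24 mm radius. The lantern is well clear at (378,320). I'll go down in two steps.

Request:
play_rows([
  {"fingers":85,"dx":-0.045,"dy":-0.09,"dz":0.8,"ax":0,"ay":0,"az":0},
  {"fingers":85,"dx":-0.045,"dy":-0.09,"dz":1.6,"ax":0,"ay":0,"az":0},
  {"fingers":85,"dx":-0.045,"dy":-0.09,"dz":2.2,"ax":0,"ay":0,"az":0},
  {"fingers":85,"dx":-0.045,"dy":-0.09,"dz":2.2,"ax":0,"ay":0,"az":0},
  {"fingers":85,"dx":-0.045,"dy":-0.09,"dz":2.2,"ax":0,"ay":0,"az":0},
  {"fingers":85,"dx":-0.045,"dy":-0.09,"dz":2.2,"ax":0,"ay":0,"az":0},
])

```text
clock: 20.05
ee_pos: [0.3948, 0.3309, 0.0707]
orientation: [179.9, 0.1, 174.5]
contact_force: [-1.4, 0.2, -0.2]
finger_gap: 0.0848
grasp_force: 0.0
```

```bash
python3 - <<'E'
from station import *
from h import *
s=observe();print(s["ee_pos"]);go(s,.3929,.3303,.009,174.5)
E
```

```text
[0.39475161 0.33091116 0.07072978]
d [ 0.032 -0.016  1.029] a [ 0.02  0.02 -0.01] rows 1.0
```

Request:
play_rows([
  {"fingers":85,"dx":0.02,"dy":0,"dz":0.5,"ax":0,"ay":0,"az":0},
  {"fingers":85,"dx":0.02,"dy":0,"dz":0.85,"ax":0,"ay":0,"az":0},
  {"fingers":85,"dx":0.02,"dy":0,"dz":0.99,"ax":0,"ay":0,"az":0},
  {"fingers":85,"dx":0.02,"dy":0,"dz":0.99,"ax":0,"ay":0,"az":0},
  {"fingers":85,"dx":0.02,"dy":0,"dz":0.99,"ax":0,"ay":0,"az":0},
  {"fingers":40,"dx":0.02,"dy":0,"dz":0.99,"ax":0,"ay":0,"az":0},
  {"fingers":40,"dx":0.02,"dy":0,"dz":0.99,"ax":0,"ay":0,"az":0},
  {"fingers":40,"dx":0.02,"dy":0,"dz":0.99,"ax":0,"ay":0,"az":0},
  {"fingers":40,"dx":0.02,"dy":0,"dz":0.99,"ax":0,"ay":0,"az":0},
  {"fingers":40,"dx":0.02,"dy":0,"dz":0.99,"ax":0,"ay":0,"az":0},
  {"fingers":40,"dx":0.02,"dy":0,"dz":0.99,"ax":0,"ay":0,"az":0},
], force=35)

```text
clock: 21.42
ee_pos: [0.3926, 0.3302, 0.0098]
orientation: [180.0, 0.0, 174.5]
contact_force: [-0.3, -0.9, 3.8]
finger_gap: 0.0398
grasp_force: 4.8
```

Request:
play_rows([
  {"fingers":25,"dx":0,"dy":0,"dz":0,"ax":0,"ay":0,"az":0},
  {"fingers":25,"dx":0,"dy":0,"dz":0,"ax":0,"ay":0,"az":0},
  {"fingers":25,"dx":0,"dy":0,"dz":0,"ax":0,"ay":0,"az":0},
  {"fingers":25,"dx":0,"dy":0,"dz":0,"ax":0,"ay":0,"az":0},
])

```text
clock: 21.92
ee_pos: [0.3927, 0.3302, 0.0101]
orientation: [-180.0, 0.0, 174.5]
contact_force: [-0.0, -0.5, 6.0]
finger_gap: 0.0373
grasp_force: 28.7
```

```bash
python3 - <<'E'
from station import *
from h import *
s=observe();print(s["ee_pos"],s["finger_gap"],s["grasp_force"],s["contact_force"])
q,_=snapshot("wrist");cv2.imwrite("pics/r1.png",q[:,:,::-1])
E
```

```text
[0.39265285 0.33020891 0.01014586] 0.037298443248092214 28.730711979442276 [-3.63015201e-03 -5.18473421e-01  5.99717252e+00]
```

View pics/r1.png

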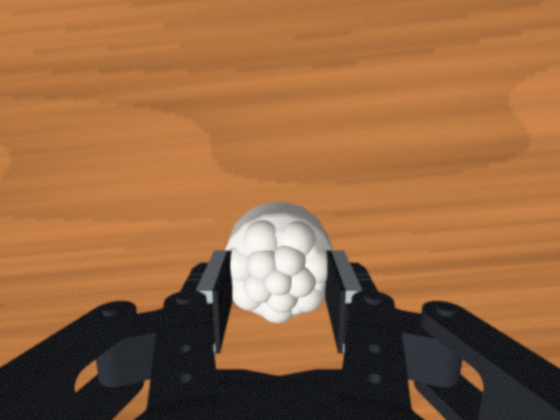

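The grip is only 37 mm wide, so it is on the tapering petals. I'll reopen, go 5 mm lower and take the straight side.

Request:
play_rows([
  {"fingers":70,"dx":0,"dy":0,"dz":0,"ax":0,"ay":0,"az":0},
  {"fingers":70,"dx":0,"dy":0,"dz":0,"ax":0,"ay":0,"az":0},
  {"fingers":70,"dx":0,"dy":0,"dz":0.05,"ax":0,"ay":0,"az":0},
  {"fingers":70,"dx":0,"dy":0,"dz":0.08,"ax":0,"ay":0,"az":0},
  {"fingers":70,"dx":0,"dy":0,"dz":0.08,"ax":0,"ay":0,"az":0},
  {"fingers":30,"dx":0,"dy":0,"dz":0.08,"ax":0,"ay":0,"az":0},
  {"fingers":30,"dx":0,"dy":0,"dz":0.08,"ax":0,"ay":0,"az":0},
  {"fingers":30,"dx":0,"dy":0,"dz":0.08,"ax":0,"ay":0,"az":0},
  {"fingers":30,"dx":0,"dy":0,"dz":0.08,"ax":0,"ay":0,"az":0},
  {"fingers":30,"dx":0,"dy":0,"dz":0.08,"ax":0,"ay":0,"az":0},
], force=35)

```text
clock: 23.22
ee_pos: [0.3925, 0.3302, 0.0053]
orientation: [180.0, 0.0, 174.5]
contact_force: [-0.7, -0.4, 5.1]
finger_gap: 0.0429
grasp_force: 34.1
```

Request:
play_rows([
  {"fingers":30,"dx":0,"dy":0,"dz":-0.1,"ax":0,"ay":0,"az":0},
  {"fingers":30,"dx":0,"dy":0,"dz":-0.3,"ax":0,"ay":0,"az":0},
  {"fingers":30,"dx":0,"dy":0,"dz":-0.7,"ax":0,"ay":0,"az":0},
  {"fingers":30,"dx":0,"dy":0,"dz":-1.2,"ax":0,"ay":0,"az":0},
  {"fingers":30,"dx":0,"dy":0,"dz":-1.8,"ax":0,"ay":0,"az":0},
  {"fingers":30,"dx":0,"dy":0,"dz":-2.4,"ax":0,"ay":0,"az":0},
  {"fingers":30,"dx":0,"dy":0,"dz":-2.4,"ax":0,"ay":0,"az":0},
  {"fingers":30,"dx":0,"dy":0,"dz":-2.4,"ax":0,"ay":0,"az":0},
])

```text
clock: 24.22
ee_pos: [0.3922, 0.3293, 0.1486]
orientation: [-179.9, -0.0, 174.5]
contact_force: [0.0, -0.4, -1.2]
finger_gap: 0.0429
grasp_force: 33.6
```

```bash
python3 - <<'E'
from station import *
from h import *
s=observe();print(s["ee_pos"],s["finger_gap"],s["grasp_force"],s["contact_force"])
c=camera_params("wrist");p,d=snapshot("wrist");W=cloud(d,c);e=s["ee_pos"]
w=W[(p.min(-1)>110)&(np.linalg.norm(W[...,:2]-e[:2],axis=-1)<.04)]-e;print(len(w),np.round(w.min(0)*1e3),np.round(w.max(0)*1e3))
cv2.imwrite("pics/r2.png",p[:,:,::-1])
# slab centre (.6364,-.0243) yaw -5.5, rose 74 mm in front of line, plinth middle
a=np.radians(-5.5);t=np.array([.6365,-.0230])-.074*np.array([np.cos(a),np.sin(a)]);print(t);go(s,*t,.15,174.5)
E
```

```text
[0.39221344 0.32925187 0.1486198 ] 0.042913238479870525 33.58039694780018 [ 0.04146614 -0.37264262 -1.24864107]
10889 [ -23.  -32. -149.] [23. 28. 62.]
[ 0.56284068 -0.01590741]
d [-3.385 -5.452 -0.018] a [-0.01 -0.   -0.  ] rows 7.0
```

The rose is held (1.3 N, which matches its weight). I'll carry it to the front of the plinth.

Request:
play_rows([
  {"fingers":30,"dx":-0.25,"dy":-0.4,"dz":0,"ax":0,"ay":0,"az":0},
  {"fingers":30,"dx":-0.65,"dy":-1.1,"dz":0,"ax":0,"ay":0,"az":0},
  {"fingers":30,"dx":-1.1,"dy":-1.8,"dz":0,"ax":0,"ay":0,"az":0},
  {"fingers":30,"dx":-1.6,"dy":-2.6,"dz":0,"ax":0,"ay":0,"az":0},
  {"fingers":30,"dx":-2.1,"dy":-3.4,"dz":0,"ax":0,"ay":0,"az":0},
  {"fingers":30,"dx":-2.6,"dy":-4.2,"dz":0,"ax":0,"ay":0,"az":0},
  {"fingers":30,"dx":-3.0,"dy":-4.9,"dz":0,"ax":0,"ay":0,"az":0},
  {"fingers":30,"dx":-3.3,"dy":-5.3,"dz":0.3,"ax":0,"ay":0,"az":0},
  {"fingers":30,"dx":-3.38,"dy":-5.45,"dz":0.8,"ax":0,"ay":0,"az":0},
  {"fingers":30,"dx":-3.38,"dy":-5.45,"dz":1.3,"ax":0,"ay":0,"az":0},
  {"fingers":30,"dx":-3.38,"dy":-5.45,"dz":1.6,"ax":0,"ay":0,"az":0},
  {"fingers":30,"dx":-3.38,"dy":-5.45,"dz":1.7,"ax":0,"ay":0,"az":0},
  {"fingers":30,"dx":-3.38,"dy":-5.45,"dz":1.7,"ax":0,"ay":0,"az":0},
  {"fingers":30,"dx":-3.38,"dy":-5.45,"dz":1.7,"ax":0,"ay":0,"az":0},
])

```text
clock: 26.02
ee_pos: [0.5637, -0.0144, 0.0478]
orientation: [180.0, 0.1, 174.5]
contact_force: [-0.4, -0.2, -0.9]
finger_gap: 0.043
grasp_force: 33.6
```

Request:
play_rows([
  {"fingers":30,"dx":0,"dy":-0.02,"dz":0.07,"ax":0,"ay":0,"az":0},
  {"fingers":30,"dx":0,"dy":-0.02,"dz":0.13,"ax":0,"ay":0,"az":0},
  {"fingers":30,"dx":0,"dy":-0.02,"dz":0.17,"ax":0,"ay":0,"az":0},
  {"fingers":30,"dx":0,"dy":-0.02,"dz":0.19,"ax":0,"ay":0,"az":0},
  {"fingers":30,"dx":0,"dy":-0.02,"dz":0.2,"ax":0,"ay":0,"az":0},
  {"fingers":30,"dx":0,"dy":-0.02,"dz":0.2,"ax":0,"ay":0,"az":0},
])

```text
clock: 26.78
ee_pos: [0.5628, -0.016, 0.0353]
orientation: [-180.0, -0.0, 174.5]
contact_force: [-1.8, 0.3, 4.7]
finger_gap: 0.0431
grasp_force: 35.3
```

Request:
play_rows([
  {"fingers":60,"dx":0,"dy":0,"dz":0,"ax":0,"ay":0,"az":0},
  {"fingers":75,"dx":0,"dy":0,"dz":0,"ax":0,"ay":0,"az":0},
  {"fingers":75,"dx":0,"dy":0,"dz":0,"ax":0,"ay":0,"az":0},
  {"fingers":75,"dx":0,"dy":0,"dz":-0.4,"ax":0,"ay":0,"az":0},
  {"fingers":75,"dx":0,"dy":0,"dz":-1.1,"ax":0,"ay":0,"az":0},
  {"fingers":75,"dx":0,"dy":0,"dz":-2.0,"ax":0,"ay":0,"az":0},
  {"fingers":85,"dx":0,"dy":0,"dz":-2.9,"ax":0,"ay":0,"az":0},
  {"fingers":85,"dx":0,"dy":0,"dz":-3.5,"ax":0,"ay":0,"az":0},
  {"fingers":85,"dx":0,"dy":0,"dz":-3.5,"ax":0,"ay":0,"az":0},
  {"fingers":85,"dx":0,"dy":0,"dz":-3.5,"ax":0,"ay":0,"az":0},
])

```text
clock: 28.02
ee_pos: [0.5621, -0.0164, 0.2441]
orientation: [-180.0, -0.1, 174.5]
contact_force: [-0.7, -0.1, 0.4]
finger_gap: 0.0851
grasp_force: 0.0
```

```bash
python3 - <<'E'
from station import *
from h import *
s=observe();print(s["clock"],s["ee_pos"])
c=camera_params("wrist");p,d=snapshot("wrist");W=cloud(d,c)
t=W[(W[...,2]>.045)&(W[...,2]<.073)&(np.linalg.norm(W[...,:2]-[.563,-.016],axis=-1)<.04)]
print("rose",len(t),rect(t),t[:,2].max())
go(s,.533,.415,.25,174.5)
E
```

```text
28.025 [ 0.5620534  -0.01639494  0.2440708 ]
rose 1971 (array([563. , -15.8]), array([46.7, 46.5]), 62.2) 0.07107048601424076
d [ 1.173  7.11  -0.102] a [-0.01 -0.01 -0.  ] rows 7.0
```

The rose stands at (563, -15.8) mm with its top at 71 mm, as intended. Last is the lantern.

Request:
play_rows([
  {"fingers":85,"dx":0.08,"dy":0.5,"dz":0,"ax":0,"ay":0,"az":0},
  {"fingers":85,"dx":0.2,"dy":1.3,"dz":-0.1,"ax":0,"ay":0,"az":0},
  {"fingers":85,"dx":0.35,"dy":2.2,"dz":-0.1,"ax":0,"ay":0,"az":0},
  {"fingers":85,"dx":0.5,"dy":3.1,"dz":-0.1,"ax":0,"ay":0,"az":0},
  {"fingers":85,"dx":0.65,"dy":4.0,"dz":-0.1,"ax":0,"ay":0,"az":0},
  {"fingers":85,"dx":0.8,"dy":4.9,"dz":-0.1,"ax":0,"ay":0,"az":0},
  {"fingers":85,"dx":0.95,"dy":5.8,"dz":-0.1,"ax":0,"ay":0,"az":0},
  {"fingers":85,"dx":1.1,"dy":6.6,"dz":-0.1,"ax":0,"ay":0,"az":0},
  {"fingers":85,"dx":1.17,"dy":7.1,"dz":-0.1,"ax":0,"ay":0,"az":0},
  {"fingers":85,"dx":1.17,"dy":7.1,"dz":-0.1,"ax":0,"ay":0,"az":0},
  {"fingers":85,"dx":1.17,"dy":7.1,"dz":-0.1,"ax":0,"ay":0,"az":0},
  {"fingers":85,"dx":1.17,"dy":7.1,"dz":-0.1,"ax":0,"ay":0,"az":0},
])

```text
clock: 29.58
ee_pos: [0.5345, 0.4126, 0.25]
orientation: [-179.9, -0.0, 174.4]
contact_force: [-0.6, -0.5, -0.6]
finger_gap: 0.0851
grasp_force: 0.0
```

```bash
python3 - <<'E'
from station import *
from h import *
s=observe();print(s["clock"],s["joints"],s["ee_pos"],s["orientation"])
c=camera_params("wrist");p,d=snapshot("wrist");cv2.imwrite("pics/w7.png",p[:,:,::-1]);W=cloud(d,c)
for lo,hi in((.05,.063),(.07,.085)):
    t=W[(W[...,2]>lo)&(W[...,2]<hi)&(np.linalg.norm(W[...,:2]-[.533,.415],axis=-1)<.05)]
    print(len(t),rect(t),cv2.minEnclosingCircle((t[:,:2]*1000).astype(np.float32)),t[:,2].max())
E
```

```text
29.575 [-14.44448384  33.66099756 -41.46853326  95.88679742  25.07464889
  60.22967188  20.45531021] [0.53452637 0.41256239 0.24995599] [-1.79869810e+02 -2.57971634e-02  1.74364373e+02]
44 (array([533.7, 413.8]), array([42.5, 42.4]), 30.3) ((534.4912109375, 413.56842041015625), 22.008455276489258) 0.062998441042666
387 (array([534.1, 414.1]), array([21.1, 23.5]), 36.2) ((533.3552856445312, 412.7901611328125), 12.981977462768555) 0.07962034298300003
```

View pics/w7.png

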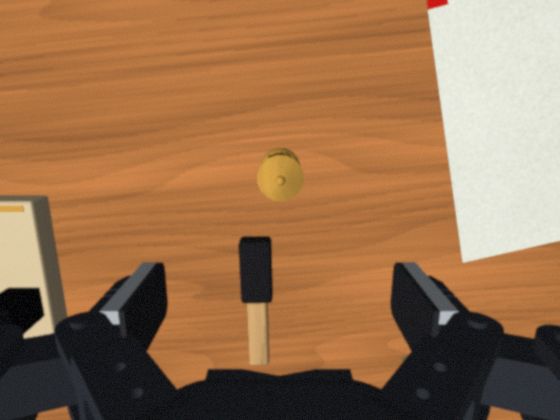

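The lantern is at (280,178) in the picture, i.e. (534, 413.8) mm, midway between the fingers. The brush head at (256,268) is out of their path.

Request:
play_rows([
  {"fingers":85,"dx":-0.01,"dy":-0.015,"dz":0.8,"ax":0,"ay":0,"az":0},
  {"fingers":85,"dx":-0.01,"dy":-0.015,"dz":1.6,"ax":0,"ay":0,"az":0},
  {"fingers":85,"dx":-0.01,"dy":-0.015,"dz":2.0,"ax":0,"ay":0,"az":0},
  {"fingers":85,"dx":-0.01,"dy":-0.015,"dz":2.0,"ax":0,"ay":0,"az":0},
  {"fingers":85,"dx":-0.01,"dy":-0.015,"dz":2.0,"ax":0,"ay":0,"az":0},
  {"fingers":85,"dx":-0.01,"dy":-0.015,"dz":2.0,"ax":0,"ay":0,"az":0},
])

```text
clock: 30.38
ee_pos: [0.5353, 0.4147, 0.1328]
orientation: [179.9, 0.1, 174.5]
contact_force: [-0.2, 1.0, 0.4]
finger_gap: 0.0849
grasp_force: 0.0
```

```bash
python3 - <<'E'
from station import *
from h import *
s=observe();print(s["ee_pos"]);go(s,.534,.4138,.022,174.5)
E
```

```text
[0.53527808 0.41469514 0.13279426]
d [ 0.024 -0.021  1.846] a [ 0.02  0.02 -0.  ] rows 2.0
```

Request:
play_rows([
  {"fingers":85,"dx":0.015,"dy":-0.015,"dz":0.5,"ax":0,"ay":0,"az":0},
  {"fingers":85,"dx":0.015,"dy":-0.015,"dz":1.0,"ax":0,"ay":0,"az":0},
  {"fingers":85,"dx":0.015,"dy":-0.015,"dz":1.5,"ax":0,"ay":0,"az":0},
  {"fingers":85,"dx":0.015,"dy":-0.015,"dz":1.75,"ax":0,"ay":0,"az":0},
  {"fingers":85,"dx":0.015,"dy":-0.015,"dz":1.78,"ax":0,"ay":0,"az":0},
  {"fingers":85,"dx":0.015,"dy":-0.015,"dz":1.78,"ax":0,"ay":0,"az":0},
  {"fingers":70,"dx":0.015,"dy":-0.015,"dz":1.78,"ax":0,"ay":0,"az":0},
  {"fingers":55,"dx":0.015,"dy":-0.015,"dz":1.78,"ax":0,"ay":0,"az":0},
  {"fingers":45,"dx":0.015,"dy":-0.015,"dz":1.78,"ax":0,"ay":0,"az":0},
  {"fingers":30,"dx":0.015,"dy":-0.015,"dz":1.78,"ax":0,"ay":0,"az":0},
  {"fingers":30,"dx":0.015,"dy":-0.015,"dz":1.78,"ax":0,"ay":0,"az":0},
  {"fingers":30,"dx":0.015,"dy":-0.015,"dz":1.78,"ax":0,"ay":0,"az":0},
  {"fingers":30,"dx":0.015,"dy":-0.015,"dz":1.78,"ax":0,"ay":0,"az":0},
  {"fingers":30,"dx":0.015,"dy":-0.015,"dz":1.78,"ax":0,"ay":0,"az":0},
], force=40)

```text
clock: 32.12
ee_pos: [0.5337, 0.4134, 0.0247]
orientation: [180.0, 0.0, 174.5]
contact_force: [-0.7, -0.7, 5.3]
finger_gap: 0.0416
grasp_force: 40.0
```

Request:
play_rows([
  {"fingers":30,"dx":0,"dy":0,"dz":-0.1,"ax":0,"ay":0,"az":0},
  {"fingers":30,"dx":0,"dy":0,"dz":-0.4,"ax":0,"ay":0,"az":0},
  {"fingers":30,"dx":0,"dy":0,"dz":-0.9,"ax":0,"ay":0,"az":0},
  {"fingers":30,"dx":0,"dy":0,"dz":-1.5,"ax":0,"ay":0,"az":0},
  {"fingers":30,"dx":0,"dy":0,"dz":-2.2,"ax":0,"ay":0,"az":0},
  {"fingers":30,"dx":0,"dy":0,"dz":-2.75,"ax":0,"ay":0,"az":0},
  {"fingers":30,"dx":0,"dy":0,"dz":-2.75,"ax":0,"ay":0,"az":0},
  {"fingers":30,"dx":0,"dy":0,"dz":-2.75,"ax":0,"ay":0,"az":0},
])

```text
clock: 33.12
ee_pos: [0.5328, 0.4119, 0.1882]
orientation: [-179.9, -0.1, 174.5]
contact_force: [-0.8, -0.6, -2.3]
finger_gap: 0.0417
grasp_force: 40.9
```

```bash
python3 - <<'E'
from station import *
from h import *
s=observe();print(s["ee_pos"],s["finger_gap"],s["contact_force"]);go(s,.6366,-.0223,.19,84.5)
E
```

```text
[0.53283125 0.41193087 0.18822214] 0.041726213803481634 [-0.78736255 -0.59823108 -2.30692496]
d [-2.416 -7.038 -0.019] a [-2.0e-02  1.0e-02  1.5e+01] rows 9.0
```

Request:
play_rows([
  {"fingers":30,"dx":-0.1,"dy":-0.4,"dz":0,"ax":0,"ay":0,"az":0.8},
  {"fingers":30,"dx":-0.35,"dy":-1.0,"dz":0,"ax":0,"ay":0,"az":2.1},
  {"fingers":30,"dx":-0.55,"dy":-1.65,"dz":0,"ax":0,"ay":0,"az":3.5},
  {"fingers":30,"dx":-0.8,"dy":-2.3,"dz":0,"ax":0,"ay":0,"az":4.9},
  {"fingers":30,"dx":-1.0,"dy":-3.0,"dz":0,"ax":0,"ay":0,"az":6.4},
  {"fingers":30,"dx":-1.25,"dy":-3.7,"dz":0,"ax":0,"ay":0,"az":7.9},
  {"fingers":30,"dx":-1.5,"dy":-4.4,"dz":0,"ax":0,"ay":0,"az":9.4},
  {"fingers":30,"dx":-1.75,"dy":-5.1,"dz":0,"ax":0,"ay":0,"az":10.9},
  {"fingers":30,"dx":-2.0,"dy":-5.8,"dz":0,"ax":0,"ay":0,"az":12.4},
  {"fingers":30,"dx":-2.2,"dy":-6.4,"dz":0,"ax":0,"ay":0,"az":13.7},
  {"fingers":30,"dx":-2.35,"dy":-6.85,"dz":0,"ax":0,"ay":0,"az":14.6},
  {"fingers":30,"dx":-2.42,"dy":-7.04,"dz":0,"ax":0,"ay":0,"az":15.0},
  {"fingers":30,"dx":-2.42,"dy":-7.04,"dz":0,"ax":0,"ay":0,"az":15.0},
  {"fingers":30,"dx":-2.42,"dy":-7.04,"dz":0,"ax":0,"ay":0,"az":15.0},
  {"fingers":30,"dx":-2.42,"dy":-7.04,"dz":0,"ax":0,"ay":0,"az":15.0},
])

```text
clock: 35.0
ee_pos: [0.6372, -0.0192, 0.1892]
orientation: [-180.0, -0.1, 84.7]
contact_force: [-0.7, 1.5, -2.6]
finger_gap: 0.0414
grasp_force: 41.0
```

```bash
python3 - <<'E'
from station import *
from h import *
s=observe();print(s["ee_pos"],s["finger_gap"]);go(s,.6366,-.0223,.104,84.5)
E
```

```text
[ 0.63716637 -0.0192194   0.18918367] 0.041395155606730065
d [-0.053 -0.004  1.42 ] a [-0.   -0.01  0.03] rows 2.0
```

Request:
play_rows([
  {"fingers":30,"dx":-0.02,"dy":0,"dz":0.4,"ax":0,"ay":0,"az":0},
  {"fingers":30,"dx":-0.02,"dy":0,"dz":0.9,"ax":0,"ay":0,"az":0},
  {"fingers":30,"dx":-0.02,"dy":0,"dz":1.2,"ax":0,"ay":0,"az":0},
  {"fingers":30,"dx":-0.02,"dy":0,"dz":1.32,"ax":0,"ay":0,"az":0},
  {"fingers":30,"dx":-0.02,"dy":0,"dz":1.35,"ax":0,"ay":0,"az":0},
  {"fingers":30,"dx":-0.02,"dy":0,"dz":1.35,"ax":0,"ay":0,"az":0},
  {"fingers":30,"dx":-0.02,"dy":0,"dz":1.35,"ax":0,"ay":0,"az":0},
  {"fingers":30,"dx":-0.02,"dy":0,"dz":1.35,"ax":0,"ay":0,"az":0},
])

```text
clock: 36.0
ee_pos: [0.6377, -0.0226, 0.1087]
orientation: [179.9, -0.0, 84.5]
contact_force: [-0.7, 0.9, -3.3]
finger_gap: 0.0419
grasp_force: 41.0
```

```bash
python3 - <<'E'
from station import *
from h import *
s=observe();print(s["ee_pos"],s["contact_force"]);go(s,.6366,-.0223,.0997,84.5)
E
```

```text
[ 0.637655   -0.02258704  0.10868864] [-0.74678061  0.91652025 -3.27410334]
d [ 0.003 -0.018  0.15 ] a [ 0.01 -0.   -0.  ] rows 1.0
```

Request:
play_rows([
  {"fingers":30,"dx":0,"dy":-0.01,"dz":0.06,"ax":0,"ay":0,"az":0},
  {"fingers":30,"dx":0,"dy":-0.01,"dz":0.1,"ax":0,"ay":0,"az":0},
  {"fingers":30,"dx":0,"dy":-0.01,"dz":0.13,"ax":0,"ay":0,"az":0},
  {"fingers":30,"dx":0,"dy":-0.01,"dz":0.14,"ax":0,"ay":0,"az":0},
  {"fingers":30,"dx":0,"dy":-0.01,"dz":0.15,"ax":0,"ay":0,"az":0},
  {"fingers":30,"dx":0,"dy":-0.01,"dz":0.15,"ax":0,"ay":0,"az":0},
])

```text
clock: 36.75
ee_pos: [0.6368, -0.0224, 0.0997]
orientation: [180.0, 0.0, 84.5]
contact_force: [-1.1, -0.2, 4.4]
finger_gap: 0.0416
grasp_force: 41.4
```

Request:
play_rows([
  {"fingers":48,"dx":0,"dy":0,"dz":0,"ax":0,"ay":0,"az":0},
  {"fingers":58,"dx":0,"dy":0,"dz":0,"ax":0,"ay":0,"az":0},
  {"fingers":75,"dx":0,"dy":0,"dz":0,"ax":0,"ay":0,"az":0},
  {"fingers":75,"dx":0,"dy":0,"dz":0,"ax":0,"ay":0,"az":0},
  {"fingers":75,"dx":0,"dy":0,"dz":0,"ax":0,"ay":0,"az":0},
  {"fingers":75,"dx":0,"dy":0,"dz":-0.3,"ax":0,"ay":0,"az":0},
  {"fingers":75,"dx":0,"dy":0,"dz":-0.9,"ax":0,"ay":0,"az":0},
  {"fingers":75,"dx":0,"dy":0,"dz":-1.7,"ax":0,"ay":0,"az":0},
  {"fingers":75,"dx":0,"dy":0,"dz":-2.6,"ax":0,"ay":0,"az":0},
  {"fingers":75,"dx":0,"dy":0,"dz":-3.3,"ax":0,"ay":0,"az":0},
  {"fingers":75,"dx":0,"dy":0,"dz":-3.3,"ax":0,"ay":0,"az":0},
  {"fingers":75,"dx":0,"dy":0,"dz":-3.3,"ax":0,"ay":0,"az":0},
])

```text
clock: 38.25
ee_pos: [0.6362, -0.0226, 0.2975]
orientation: [180.0, 0.0, 84.5]
contact_force: [0.4, 0.0, -0.2]
finger_gap: 0.0751
grasp_force: 0.0
```

```bash
python3 - <<'E'
from station import *
from h import *
s=observe();print(s["clock"],s["ee_pos"],s["contact_force"])
c=camera_params("wrist");p,d=snapshot("wrist");W=cloud(d,c)
def f(n,h,x,y,r,dz=.006):
    t=W[(abs(W[...,2]-h)<dz)&(np.linalg.norm(W[...,:2]-[x,y],axis=-1)<r)];print(n,len(t),rect(t),np.round(np.median(t[:,2]),4) if len(t) else '')
f("plinth",.075,.6366,-.0223,.06);f("cap",.134,.6366,-.0223,.04,.008);f("ball",.148,.6366,-.0223,.04);f("vase",.103,.6285,-.1075,.035);f("rose",.058,.563,-.016,.035,.014);f("red",.088,.623,-.169,.035)
a,_=snapshot("scene");b,_=snapshot("side")
o=np.hstack([cv2.resize(p,None,fx=.7,fy=.7)[:294],cv2.resize(b[100:300,130:397],(392,294))]);cv2.imwrite("pics/end.png",o[:,:,::-1])
E
```

```text
38.25 [ 0.63616218 -0.02256763  0.29752855] [ 0.39698656  0.01407733 -0.16427552]
plinth 1958 (array([636.6, -22.2]), array([79.4, 56. ]), 84.6) 0.0762
cap 971 (array([637.4, -22.8]), array([43.1, 42.4]), 83.2) 0.14
ball 1002 (array([636.5, -22.1]), array([32.8, 31.2]), 4.4) 0.1446
vase 722 (array([ 628.7, -107. ]), array([48.4, 49. ]), 7.0) 0.1042
rose 1548 (array([564.7, -15.2]), array([46., 47.]), 24.5) 0.0624
red 612 (array([ 623. , -168.5]), array([33.2, 33.3]), 84.8) 0.0869
```

View pics/end.png

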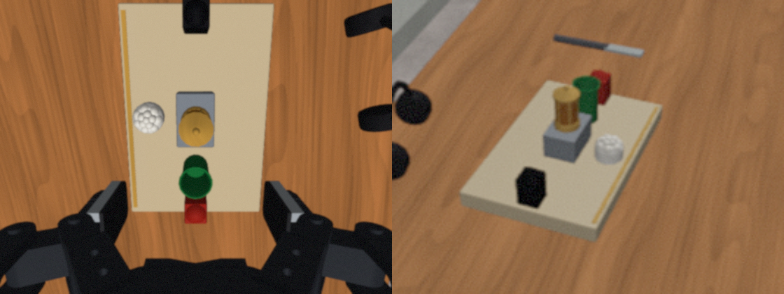

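The last picture shows the plinth at (195,118) with the lantern upright on it. The vase (195,178) is between the plinth and the red stone, and the rose (148,118) is on the brass-strip side. All of it measures within tolerance, so I'm handing in.

```bash
python3 -c "
from station import *
print(sign_off())"
```

```text
the job is handed in; nothing more can be done
None
```

The memorial is set up and handed in at about 38 s: plinth, lantern, vase and rose all measured in place and upright in the last check, and the brush and chisel were left alone; the sign-off gave no verdict.

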